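Offer the desk-lamp head up to its cradle

TASK

Swing the cradle's keeper arm fully open, then pick up the lamp head by its balance point (well towards the heavy housing, not mid-length) and hold it still and level about 6 cm above its place in the cradle, lined up as it would sit, with the housing over the walled seat and the bar over the fork. Do not set it down: finish while holding it there for a colleague to wire up. Leave the other things on the table where they are.

Things in the scene. Friction and masses are not known exactly. Their poses are not given: they have to be found in the camera images.
- lamp: Loose lamp head, 0.48 to 0.78 kg, lying on the table: square aluminium bar (20 x 20 mm, x = -160 to 40 mm, underside 20 mm, top 40 mm up, so fingers fit below), heavy grey housing at the +x end (65 long, 50 wide, 42 mm high), end cap at the -x end (16 x 26 x 42 mm). 281 mm long. Origin: on the underside, below the balance point. x along the bar to the housing, z up.
- lamp_balance (a point): The lamp head's balance point (centre of mass lengthwise), on the bar's centre line, half-way up the bar: 40 mm from the housing's near face, 30 mm above the lamp's underside. Axes as the lamp's. Take the bar here, across its 20 mm width, within about 15 mm lengthwise.
- lamp_housing (a point): The centre of the lamp's heavy housing, 72.5 mm along +x from the balance point and 21 mm above the lamp's underside. Axes as lamp.
- cradle: Grey metal cradle, fixed: base plate 235 x 75 x 12 mm (long in x); at its +x end a seat for the housing walled on three sides (x = 37 to 115 mm, floor 20, walls 50 mm high, open to the fork); at x = -90 mm a fork for the bar (saddle 40, prongs 58 mm high); on its +y side the keeper's post (x = 0, y = 60 mm). Origin: centre of the underside, z up.
- cradle_seat (a point): Where lamp_balance lies when the lamp sits in the cradle: 50 mm above the table, over the cradle's origin. Axes as the cradle's; the seated lamp's x points along this x. Hold the lamp with lamp_balance about 60 mm straight above this point.
- keeper (a joint): Angle (rad) of the keeper, a flat steel arm on an upright pivot, 64 to 72 mm above the table, above the seat's walls. 0: points along the cradle's -y, across it; grows anticlockwise seen from above to its stop at 1.57, fully open: points along the cradle's +x, beside the seat. Starts at 0 to 0.35, stays where it is left, takes about 1 N at the knob.
- keeper_knob (a point): Centre of the keeper's upright black knob, a cylinder 14 mm in diameter and 28 mm high (its top is 100 mm above the table, its foot stands on the arm at 72 mm), at the arm's free end.
- keeper_pivot (a point): The keeper's pivot axis, at the arm's height (68 mm above the table). The knob's axis is 90 mm from it.
- polish_a: Bystander: a small square polish bottle, 28 x 28 x 73 mm, with a black cap, between the lamp and the cradle. Origin under its centre.
- polish_b: Bystander: another such polish bottle, on the right.
- pump: Bystander: a white pump bottle, 60 mm in diameter, 165 mm high, beyond the task's things.
- jar: Bystander: a white jar with a metal lid, 70 mm in diameter, 85 mm high.
- dish: Bystander: a white bowl, 90 mm in diameter, 35 mm high.
- brush: Bystander: a nail brush, 85 x 35 x 30 mm, wooden back, between the lamp and the cradle.
- buffer: Bystander: a grey nail-buffer block, 95 x 26 x 26 mm, on the left.

How it is judged:
On the way, in this order (a step that is already met when the one before it is completed fails the run):
1. the keeper is swung fully open, before the lamp is lifted (value of joint keeper above 1.35 rad and height (world z) of lamp below 0.02 m), for 0.2 s.
2. the fingers lift the lamp head clear of the table, level (height (world z) of lamp above 0.04 m and angle between lamp's own z axis and vertical below 0.2 rad and contact force between the fingers and lamp above 1 N), for 0.2 s.
At the end, for the whole second after the job is handed in: Keeper above 1.35 rad. Lamp still, held by the fingers alone within 20 mm of its balance point lengthwise, within 0.12 rad of level; balance point within 20 mm sideways of cradle_seat and 40 to 90 mm above; bar within 0.14 rad of the cradle's x, housing over the walled seat (contact force between the fingers and lamp above 1 N and contact force between lamp and cradle below 0.2 N and value of joint keeper above 1.35 rad and angle between lamp_balance's own z axis and vertical below 0.12 rad and horizontal distance between lamp_balance and cradle_seat below 0.02 m and z of lamp_balance in the frame of cradle_seat between 0.04 and 0.09 m and angle between the x axis of lamp_balance and the x axis of cradle_seat, either way round below 0.14 rad and x of lamp_housing in the frame of cradle_seat above 0.04 m and x of the grasp point in the frame of lamp_balance between -0.02 and 0.02 m and linear speed of lamp below 0.02 m/s and angular speed of lamp below 0.1 rad/s); the arm keeps its last pose, push and grip.
It fails at once if a bystander (bottle, jar, dish, brush or buffer block) is moved by more than 30 mm (distance of any of polish_a, polish_b, pump, jar, dish, brush, buffer from where it was at the start of the episode above 0.03 m).
It fails at once if the lamp head is tipped by more than 0.5 rad (angle between lamp's own z axis and vertical above 0.5 rad).
It also fails if it takes over 59 s, if anything falls off the work surface, if the arm or the gripper's body presses on something with over 40 N, if the wrist force passes 120 N, or if a joint passes its speed limit or range.

ROBOT

A 7-joint arm with a two-finger parallel gripper is mounted at the origin on the work surface. World frame = base frame: x ahead of the robot, y to its left, z up, the work surface at z = 0. Lengths are in m, angles in rad, forces in N, time in s.
With the tool pointing down it reaches from about 0.4 to 0.85 m from the base axis. Payload 10.4 kg.
Tool frame: the origin (TCP) lies at the very end of the fingers, on their centre line; the grasp point (between the pads) lies 19 mm behind it; z points along the fingers, y is the line along which they close (so a half turn about z gives the same grasp; the last joint's range is limited). The gripper opens to 87 mm and grips with 3 to 60 N. Pads are 19 mm wide; open, the fingers measure 117 mm over their backs; the gripper's body (75 mm by 190 mm) begins 51 mm behind the grasp point.
Start: joints at [-1.365, 0.332, -0.065, 1.46, 0.022, 1.35, -0.088], TCP at [0.142, 0.609, 0.223] pointing down, gripper open.
Joint ranges: [-2.6, 2.6], [-0.5, 2.12], [-1.47, 1.34], [0.16, 2.42], [-1.27, 4.41], [0.06, 2.06], [-2.6, 2.6]. Speed limits (rad/s): [2.22, 2.22, 2.79, 2.79, 3.14, 3.14, 3.14].

INTERFACE

Orientations are given as a unit quaternion [x, y, z, w].
In Python, from bench import r gives the robot as it stands.
- The arm moves only by the shell command python3 -m crank 'ROWS' [FORCE]. ROWS is JSON, a list that holds one entry, the list of rows, each a list of 5 numbers: the shift along the tool's x, y, z in mm, then the turn about the tool's z in degrees, then the opening, from -1 (shut) to 1 (fully open). A call has 1 to 20 rows; each row is the pose to reach, as a shift and turn from the pose commanded when the call began, along the tool's axes at that moment; what a row does not reach only later rows make up. A row lasts 1/10 s, in which the tool goes at most 50 mm and 8.59 degrees, less where a joint would pass 70% of its speed; a pose out of reach is approached as far as the arm can. A call with a gripper value outside its range is refused whole. The fingers move at their own pace and stop on an object; FORCE is the grip in N (left out, the last holds). Time passes only in rows, so rows that repeat a pose let the fingers close. It gives the time, the measured TCP pose, the force, the opening and the grip force at its end, in the units of the state.
- r.read_state(): the state, without advancing time (a new reading comes with each control period).
- r.camera(name): name is "side" or "top" or "wrist"; returns a dict with "image" (400x640x3 uint8, red, green, blue), "vfov" (degrees; the focal length in pixels is half the picture's height over the tangent of half this angle, whatever the lens; pixels are square), "cx", "cy" (the principal point, pixels), "eye" and "attitude" of the camera in the world. Camera axes: x right, y down, z forward; pixel columns grow to the right and rows downward; lengths in m; the calibration is good to about 2 mm. A picture is of the moment at which its call begins. There is no depth.
- r.close_job(): hands the job in; it is judged then, once.
The state is a dict: "time": time; "joint_positions": joint angles; "joint_vel": joint speeds; "joint_torque": joint torques, N m; "ee_pos": TCP position; "eef_rot": TCP orientation; "ft_force": force on the tool from outside, world axes, zero at the start; "torque": the same for the moment, N m; "width": finger opening in m; "grip_force": force on a finger pad.
Only numpy, scipy, OpenCV 4.12 (cv2) and the standard library are available. Lean on these libraries where they do the work, as an engineer would, in place of code of your own. Each camera call takes 0.05 s, during which the arm holds its last target. There are 200 camera calls.

## Working session

There is one attempt and no reset: what is moved stays moved. The work goes in short steps, Python scripts to look and compute and a shell command to move; the robot and the scene stay as the last step left them, time stands still between calls to the robot, and variables do not carry over. Pictures are saved under pics/ and viewed, at most 10 in all, crops included, and the job is handed in when it is done.

```bash
ls; mkdir -p pics; cat > h.py <<'E'
from bench import r
import cv2, numpy as np, json
from scipy.spatial.transform import Rotation as R
def shot(name,fn):
    c=r.camera(name); cv2.imwrite(f'pics/{fn}.png',cv2.cvtColor(c['image'],cv2.COLOR_RGB2BGR))
    d={k:np.asarray(v).tolist() for k,v in c.items() if k!='image'}
    json.dump(d,open(f'pics/{fn}.json','w')); return d
def load(fn):
    c=json.load(open(f'pics/{fn}.json')); f=200/np.tan(np.radians(c['vfov'])/2)
    a=np.array(c['attitude']); M=R.from_quat(a).as_matrix() if a.size==4 else a.reshape(3,3)
    return c,f,M,np.array(c['eye'])
def onz(fn,u,v,z):
    c,f,M,e=load(fn); d=M@[(u-c['cx'])/f,(v-c['cy'])/f,1]; return e+d*(z-e[2])/d[2]
def tri(*obs):
    A=np.zeros((3,3));b=np.zeros(3)
    for fn,u,v in obs:
        c,f,M,e=load(fn); d=M@[(u-c['cx'])/f,(v-c['cy'])/f,1]; d/=np.linalg.norm(d)
        P=np.eye(3)-np.outer(d,d); A+=P;b+=P@e
    return np.linalg.solve(A,b)
def proj(fn,p):
    c,f,M,e=load(fn); q=M.T@(np.array(p)-e); return q[:2]/q[2]*f+[c['cx'],c['cy']]
E
python3 - <<'E'
from h import *
for n in('top','side'): print(shot(n,n+'0'))
s=r.read_state(); print(s['ee_pos'],s['eef_rot'],s['width'],s['time'])
print(R.from_quat(s['eef_rot']).as_matrix().round(3))
E
```

```text
pics
{'vfov': 52.34413170114092, 'cx': 319.47672081120083, 'cy': 202.35795006263518, 'eye': [0.3743501461512916, -0.001839178157354843, 1.2425758047433078], 'attitude': [0.7086085976778201, -0.7008810608448527, 0.05524856518772418, -0.05989315395573168]}
{'vfov': 56.21500255315051, 'cx': 321.25843539013323, 'cy': 194.73131969229738, 'eye': [0.15716603834224627, -0.6840379533858288, 0.6268639342682819], 'attitude': [0.8455813887538349, -0.2480600232954841, 0.12391754817417472, -0.45618283734735243]}
[0.14167268 0.60839096 0.22186144] [ 1.14130267e-01  9.93465608e-01 -6.05273372e-04 -3.99874736e-05] 0.08698044926156787 0.1
[[-0.974  0.227 -0.   ]
 [ 0.227  0.974 -0.001]
 [-0.    -0.001 -1.   ]]
```

View pics/top0.png

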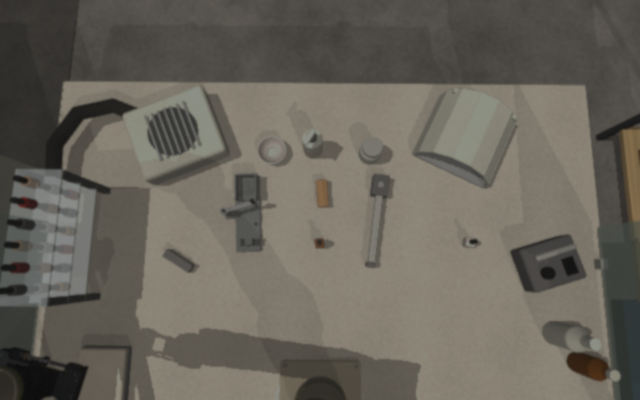

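View pics/side0.png

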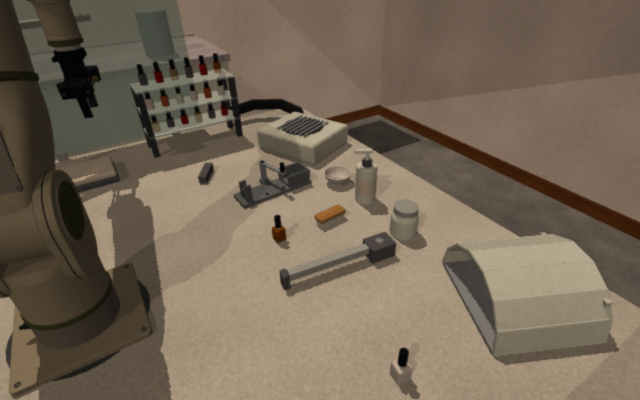

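The top view shows the cradle (seat at about (247,185), fork at (249,243)), the keeper post at about (226,212) with its arm across to about (258,207), and the lamp from housing (380,185) to cap (372,264). The side view shows the same things: lamp (285,278)–(380,245), keeper (262,170)–(283,168). Next I'll enlarge both crops to read points.

```bash
python3 - <<'E'
from h import *
def crop(fn,x,y,w,h,s,o):
    i=cv2.imread(f'pics/{fn}.png')[y:y+h,x:x+w]; i=cv2.resize(i,None,fx=s,fy=s,interpolation=cv2.INTER_CUBIC)
    i=cv2.convertScaleAbs(i,alpha=1.7,beta=5)
    for k in range(0,w,10): cv2.line(i,(k*s,0),(k*s,6 if k%50 else 14),(0,255,255),1); 
    for k in range(0,h,10): cv2.line(i,(0,k*s),(6 if k%50 else 14,k*s),(0,255,255),1)
    cv2.imwrite(f'pics/{o}.png',i)
crop('top0',210,165,190,110,4,'c1')
crop('side0',225,145,180,145,4,'c2')
E
```

```text
(no output)
```

View pics/c1.png

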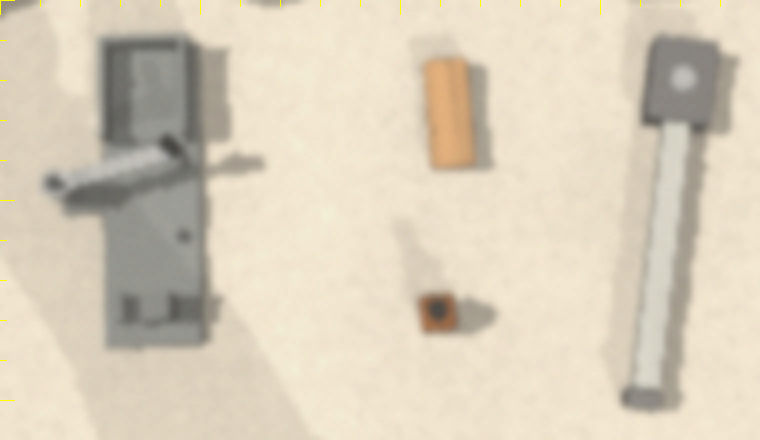

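View pics/c2.png

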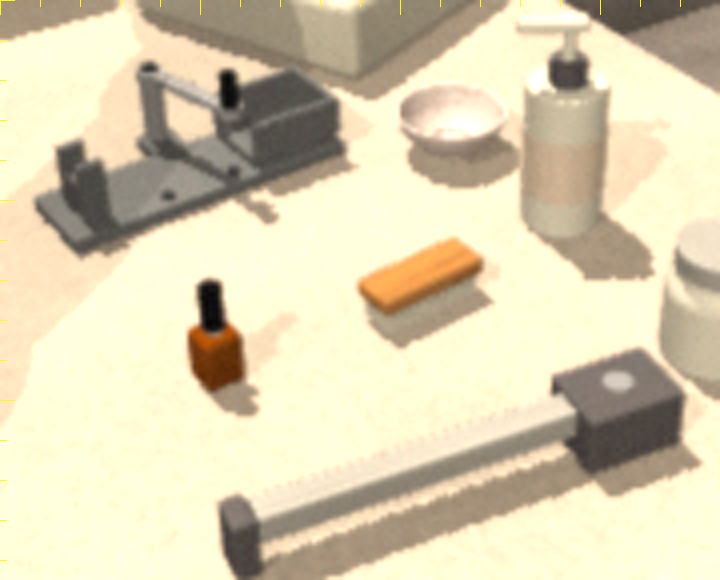

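Read from the enlargements (crop px = 4 × source): knob top is at top (166,143) and side (228,73), pivot at top (53,183) and side (149,68). Lamp housing top corners are at top (652,36), (719,42), (709,128), (643,122), with side matches. Cradle plate corners are at top (106,348), (206,342).

```bash
cat > m.py <<'E'
from h import *
T=lambda u,v:('top0',210+(u-1.5)/4,165+(v-1.5)/4)
S=lambda u,v:('side0',225+(u-1.5)/4,145+(v-1.5)/4)
p=lambda n,x:print(n,np.round(x,4))
p('knobtop',tri(T(166,143),S(228,73)))
p('knobfoot',tri(T(183,155),S(231,107)))
p('pivot',tri(T(53,183),S(149,68)))
for n,a,b in (('hFL',(652,36),(643,350)),('hFR',(719,42),(682,393)),('hNR',(709,128),(590,425)),('hNL',(643,122),(555,380))): p(n,tri(T(*a),S(*b)))
p('disc',tri(T(683,78),S(618,381)))
p('cap',tri(T(643,390),S(241,510)))
p('plateNL',tri(T(106,348),S(37,205))); p('plateNR',tri(T(206,342),S(82,242)))
p('seatFL',tri(T(100,37),S(292,72))); p('seatFR',tri(T(188,36),S(339,102)))
for n,q in (('bar far',(677,124)),('bar near',(647,388))): p(n,onz(*T(*q),.04))
for n,q in (('plateNL',(106,348)),('plateNR',(206,342)) ): p(n,onz(*T(*q),.012))
for n,q in (('seatFL',(97,37)),('seatFR',(190,35))): p(n,onz(*T(*q),.05))
p('polish',onz(*T(438,311),.073)); p('brush',onz(*T(450,112),.03))
E
python3 m.py; python3 -c "
from h import *
print(r.read_state()['joint_positions'])"
```

```text
knobtop [0.5664 0.2018 0.0986]
knobfoot [0.562  0.1931 0.0753]
pivot [0.54   0.2879 0.072 ]
hFL [ 0.6643 -0.154   0.0359]
hFR [ 0.6564 -0.2024  0.0407]
hNR [ 0.5916 -0.1946  0.0413]
hNL [ 0.5992 -0.1473  0.037 ]
disc [ 0.6288 -0.1751  0.0431]
cap [ 0.3949 -0.143   0.0389]
plateNL [0.425  0.2581 0.0029]
plateNR [0.4302 0.181  0.0119]
seatFL [0.6545 0.2653 0.0441]
seatFR [0.6568 0.1976 0.0472]
bar far [ 0.5944 -0.1708  0.04  ]
bar near [ 0.3982 -0.1465  0.04  ]
plateNL [0.4239 0.2564 0.012 ]
plateNR [0.4292 0.1813 0.012 ]
seatFL [0.6546 0.2656 0.05  ]
seatFR [0.6568 0.1957 0.05  ]
polish [0.4504 0.0067 0.073 ]
brush [ 6.037e-01 -4.000e-04  3.000e-02]
[-1.36462498  0.33277956 -0.06468811  1.46083682  0.02160074  1.34988476
 -0.0884954 ]
```

Measurements agree with the text: the knob is 90 mm from the pivot and the heights are right. The keeper stands at about 0.23 rad, and the cradle is at (0.542,0.225) with yaw 0.05. Moving above the knob.

```bash
cat >> h.py <<'E'
def go(p,yaw):
    "shift (mm) and turn (deg) from the present pose to TCP p with closing line at yaw deg (mod 180)"
    s=r.read_state(); M=R.from_quat(s['eef_rot']).as_matrix(); d=M.T@(np.array(p)-s['ee_pos'])*1000
    y=np.degrees(np.arctan2(M[1,1],M[0,1])); t=-((yaw-y+90)%180-90)
    print('t',round(s['time'],2),'shift',d.round(1),'turn',round(t,1),'pos',np.round(s['ee_pos'],4),'yaw',round(y,1))
E
python3 -m crank '[[[-504,-302,0,61,-0.2],[-504,-302,0,61,-0.2],[-504,-302,0,61,-0.2],[-504,-302,0,61,-0.2],[-504,-302,0,61,-0.2],[-504,-302,0,61,-0.2],[-504,-302,0,61,-0.2],[-504,-302,0,61,-0.2],[-504,-302,0,61,-0.2],[-504,-302,40,61,-0.2],[-504,-302,60,61,-0.2],[-504,-302,80,61,-0.2],[-504,-302,80,61,-0.2],[-504,-302,80,61,-0.2],[-504,-302,80,61,-0.2],[-504,-302,80,61,-0.2]]]'
python3 - <<'E'
from h import *
go((.5645,.199,.08),16); shot('wrist','w1')
E
```

```text
time: 1.7
ee_pos: [0.5638, 0.2024, 0.1438]
eef_rot: [0.602, 0.799, 0.001, -0.0]
ft_force: [-0.1, 0.2, -0.3]
width: 0.0348
grip_force: 0.0
t 1.7 shift [-3.5 -0.4 63.8] turn 0.0 pos [0.5638 0.2024 0.1438] yaw 16.0
```

View pics/w1.png

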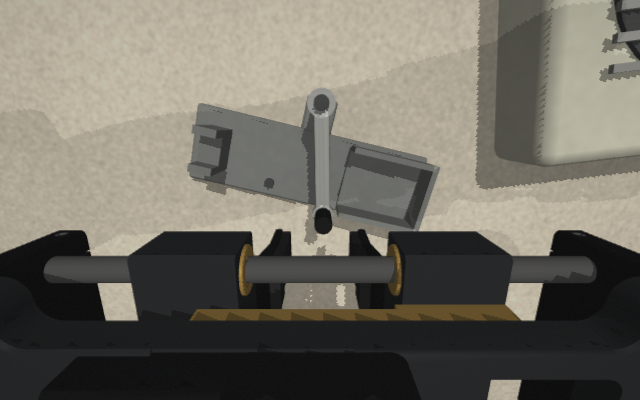

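The wrist view shows the knob top at about (323,213), the pivot at (321,102), plate corners at (200,104) and (189,178), and seat wall corners at (440,168) and (417,230). The knob sits between the fingers.

```bash
python3 - <<'E'
from h import *
for n,u,v,z in (('knob',323,213,.1),('foot',323,226,.072),('pivot',321,102,.076),('pl',200,104,.012),('pr',189,178,.012),('sL',440,168,.05),('sR',417,230,.05)): print(n,onz('w1',u,v,z).round(4))
print('knob tri',tri(('w1',323,213),('top0',251.2,200.4),('side0',281.6,162.9)))
print('pivot tri',tri(('w1',321,102),('top0',222.9,210.4),('side0',261.9,161.6)))
E
```

```text
knob [0.5639 0.2107 0.1   ]
foot [0.5698 0.1914 0.072 ]
pivot [0.5405 0.287  0.076 ]
pl [0.4281 0.2579 0.012 ]
pr [0.4298 0.1834 0.012 ]
sL [0.6569 0.2648 0.05  ]
sR [0.6582 0.2045 0.05  ]
knob tri [0.56660591 0.20569813 0.09448276]
pivot tri [0.54011694 0.28754402 0.07221739]
```

```bash
python3 -m crank '[[[-2,1,20,0,-0.2],[-2,1,40,0,-0.2],[-2,1,52,0,-0.2],[-2,1,62,0,-0.2],[-2,1,62,0,-0.5],[-2,1,62,0,-0.5],[-2,1,62,0,-0.5]]]' 5
python3 -m crank '[[[0.9,12.5,0,-8,-0.5],[3.5,24.8,0,-16,-0.5],[7.8,36.6,0,-24,-0.5],[13.7,47.7,0,-32,-0.5],[21.1,57.9,0,-40,-0.5],[29.8,66.9,0,-48,-0.5],[39.7,74.6,0,-56,-0.5],[50.5,80.8,0,-64,-0.5],[62.2,85.6,0,-72,-0.5],[71.3,88,0,-78,-0.5],[73,88.5,0,-79,-0.5],[73,88.5,0,-79,-0.5],[73,88.5,0,-79,-0.5]]]'
python3 - <<'E'
from h import *
go((.540,.287,.08),93); shot('wrist','w2')
E
```

```text
time: 2.45
ee_pos: [0.5662, 0.1989, 0.0815]
eef_rot: [0.603, 0.798, 0.001, 0.0]
ft_force: [-0.1, 0.1, 0.4]
width: 0.0237
grip_force: 0.0
time: 3.75
ee_pos: [0.631, 0.2925, 0.0808]
eef_rot: [-0.041, 0.999, -0.0, 0.0]
ft_force: [-0.2, -0.2, -0.3]
width: 0.0219
grip_force: 0.0
t 3.75 shift [91.1  2.   0.8] turn 1.7 pos [0.631  0.2925 0.0808] yaw 94.7
```

View pics/w2.png

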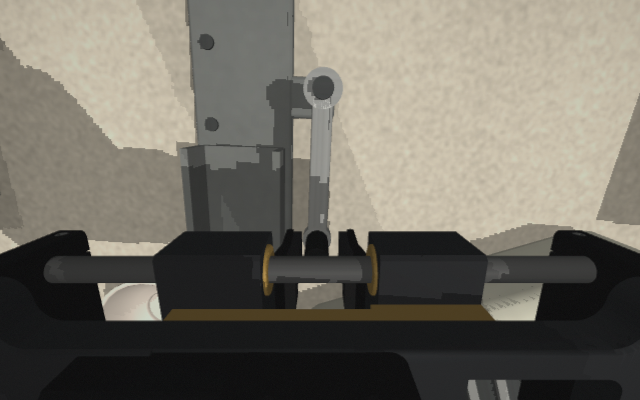

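The wrist view shows the keeper arm from pivot (323,88) to knob (317,245), parallel to the cradle's edge (x≈293), so it's open. On to the lamp.

```bash
python3 -m crank '[[[0,0,-40,0,-0.3],[0,0,-85,0,-0.2],[0,0,-125,0,0],[20,-40,-150,3,0],[112,-450,-150,11.7,0],[112,-450,-150,11.7,0],[112,-450,-150,11.7,0],[112,-450,-150,11.7,0],[112,-450,-150,11.7,0],[112,-450,-150,11.7,0],[112,-450,-150,11.7,0],[112,-450,-150,11.7,0],[112,-450,-150,11.7,0],[112,-450,-110,11.7,0],[112,-450,-70,11.7,0],[112,-450,-60,11.7,0],[112,-450,-60,11.7,0],[112,-450,-60,11.7,0]]]'
python3 - <<'E'
from h import *
go((.556,-.166,.011),83); shot('wrist','w3'); shot('top','top3')
print('jar',onz('top0',371,147,.085))
E
```

```text
time: 5.6
ee_pos: [0.5584, -0.1651, 0.1424]
eef_rot: [0.06, 0.998, -0.0, 0.001]
ft_force: [-0.3, -0.9, -0.3]
width: 0.0435
grip_force: 0.0
t 5.6 shift [  2.6  -1.2 131.4] turn 0.2 pos [ 0.5584 -0.1651  0.1424] yaw 83.2
jar [ 0.73159172 -0.14303727  0.085     ]
```

View pics/w3.png

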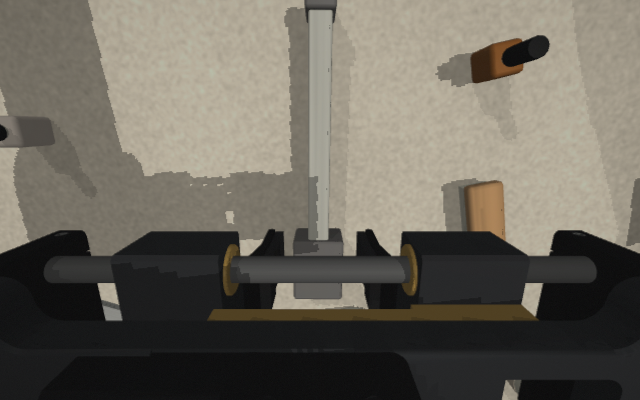

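The wrist view shows the bar from cap (320,10) to the housing's near face at about v=240, with the housing at 294–343 wide, centre ≈ (318,268).

```bash
python3 - <<'E'
from h import *
for n,u,v,z in (('face',318.5,240,.041),('hfarL',294,298,.042),('hfarR',343,298,.042),('barcap',320,12,.04),('barmid',319.5,150,.04)): print(n,onz('w3',u,v,z).round(4))
# height check of bar end/cap from two views
print(tri(('w3',320.5,5),('top0',210+641.5/4,165+386.5/4)))
for k,z in (('b',.04),): print(proj('w3',[.556,-.166,.04]),proj('top0',[.556,-.166,.04]))
E
```

```text
face [ 0.5957 -0.1705  0.041 ]
hfarL [ 0.6559 -0.2032  0.042 ]
hfarR [ 0.6619 -0.1531  0.042 ]
barcap [ 0.4014 -0.1457  0.04  ]
barmid [ 0.5099 -0.1592  0.04  ]
[ 0.39773901 -0.14405056  0.04227905]
[318.1651589 200.0972532] [377.43700904 208.28038553]
```

```bash
python3 -m crank '[[[2.6,-0.7,40,0,0],[2.6,-0.7,75,0,0],[2.6,-0.7,105,0,0],[2.6,-0.7,120,0,0],[2.6,-0.7,130,0,0],[2.6,-0.7,130,0,0],[2.6,-0.7,130,0,0]]]' 45
python3 - <<'E'
from h import *
go((.556,-.1655,.011),83)
E
python3 -m crank '[[[0,0,0,0,-1],[0,0,0,0,-1],[0,0,0,0,-1],[0,0,0,0,-1],[0,0,0,0,-1],[0,0,0,0,-1]]]' 45
```

```text
time: 6.4
ee_pos: [0.5559, -0.1654, 0.0119]
eef_rot: [0.059, 0.998, -0.0, 0.001]
ft_force: [-0.1, 0.1, 0.4]
width: 0.0432
grip_force: 0.0
t 6.4 shift [-0.1 -0.   0.9] turn 0.2 pos [ 0.5559 -0.1654  0.0119] yaw 83.2
time: 7.0
ee_pos: [0.555, -0.1655, 0.0109]
eef_rot: [0.06, 0.998, -0.0, 0.0]
ft_force: [-1.2, -1.0, 5.2]
width: 0.0198
grip_force: 45.0
```

```bash
python3 -m crank '[[[0,0,-8,0,-1],[0,0,-20,0,-1],[0,0,-40,0,-1],[0,0,-60,0,-1],[0,0,-80,0,-1],[0,0,-105,0,-1],[0,0,-130,0,-1],[0,0,-155,0,-1],[0,0,-175,0,-1],[0,0,-190,0,-1],[0,0,-195,0,-1],[0,0,-195,0,-1],[0,0,-195,0,-1]]]' 45
python3 - <<'E'
from h import *
go((.5433,.226,.205),93.1); shot('side','side4')
print(r.read_state()['torque'])
E
```

```text
time: 8.3
ee_pos: [0.5543, -0.165, 0.2044]
eef_rot: [0.059, 0.998, 0.0, -0.001]
ft_force: [0.9, 0.5, -6.6]
width: 0.0196
grip_force: 45.0
t 8.3 shift [ 57.2 386.9  -0.4] turn -9.9 pos [ 0.5543 -0.165   0.2044] yaw 83.2
[0.01782844 0.02187026 0.00148139]
```

View pics/side4.png

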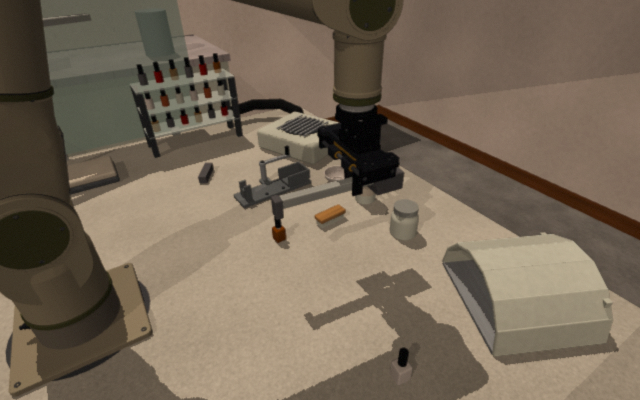

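The side view shows the lamp held level, cap at (278,208) and housing at (385,182). The keeper is open with its knob at about (287,150), and the bystanders are undisturbed. Carrying over.

```bash
python3 -m crank '[[[1,8,0,0,-1],[4,28,0,-1,-1],[9,60,0,-2,-1],[14,95,0,-3,-1],[19,130,0,-4,-1],[24,165,0,-5,-1],[30,200,0,-6,-1],[35,235,0,-7,-1],[40,270,0,-8,-1],[45,305,0,-9,-1],[50,340,0,-10,-1],[54,365,0,-10,-1],[56,380,0,-10,-1],[57,387,0,-10,-1],[57,387,0,-10,-1],[57,387,0,-10,-1],[57,387,0,-10,-1]]]' 45
python3 - <<'E'
from h import *
go((.5433,.226,.092),93.1); shot('wrist','w5')
E
```

```text
time: 10.05
ee_pos: [0.5446, 0.2241, 0.2056]
eef_rot: [-0.027, 1.0, -0.0, 0.0]
ft_force: [0.3, 0.7, -6.5]
width: 0.0198
grip_force: 45.0
t 10.05 shift [  1.2   2.  113.6] turn -0.0 pos [0.5446 0.2241 0.2056] yaw 93.1
```

View pics/w5.png

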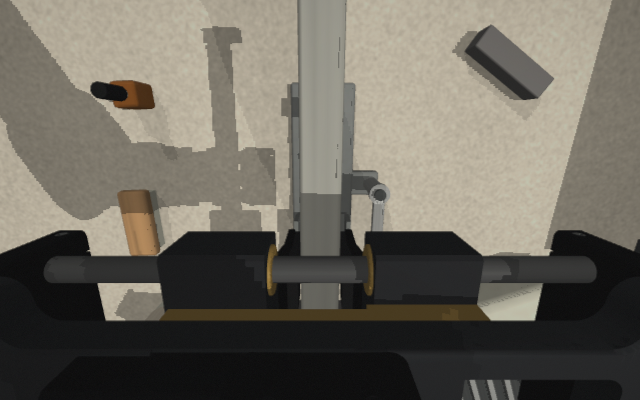

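The wrist view shows the bar (300–346) centred over the cradle (291–355, near edge v=83), the pivot at (379,192), and the keeper arm running parallel to the cradle. I'll recheck the cradle pose from this view and descend.

```bash
python3 - <<'E'
from h import *
print(onz('w5',290,83,.012),onz('w5',355,83,.012),onz('w5',379,192,.076))
E
python3 -m crank '[[[1,2,10,0,-1],[1,2,25,0,-1],[1,2,45,0,-1],[1,2,65,0,-1],[1,2,83,0,-1],[1,2,97,0,-1],[1,2,107,0,-1],[1,2,112,0,-1],[1,2,113,0,-1],[1,2,113,0,-1],[1,2,113,0,-1],[1,2,113,0,-1],[1,2,113,0,-1]]]' 45
python3 - <<'E'
from h import *
go((.5433,.226,.092),93.1); shot('side','side6');shot('top','top6')
a=cv2.imread('pics/side6.png')[100:250,180:380];b=cv2.imread('pics/top6.png')[150:300,160:360]
cv2.imwrite('pics/e6.png',cv2.convertScaleAbs(cv2.resize(np.hstack([a,b]),(800,300),interpolation=cv2.INTER_CUBIC),alpha=1.6))
E
```

```text
[0.4292807  0.18416164 0.012     ] [0.42534632 0.25843952 0.012     ] [0.53730135 0.28522384 0.076     ]
time: 11.4
ee_pos: [0.5433, 0.2279, 0.093]
eef_rot: [-0.028, 1.0, 0.0, 0.0]
ft_force: [-0.1, 0.2, -5.8]
width: 0.0194
grip_force: 45.0
t 11.4 shift [ 0.1 -1.9  1. ] turn 0.1 pos [0.5433 0.2279 0.093 ] yaw 93.2
```

View pics/e6.png

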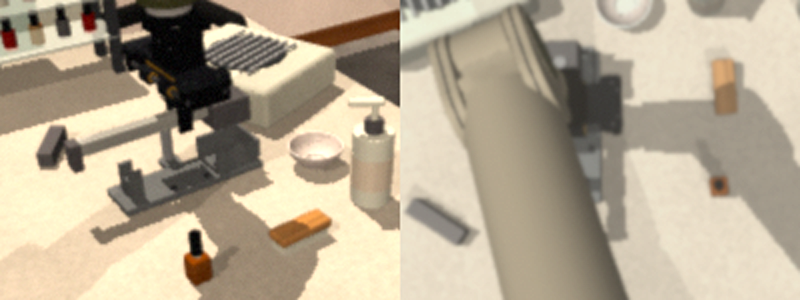

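The view shows the lamp level above the cradle, housing over the seat (left half (228,108)) and bar over the fork (130,140). All bystanders are in place. I'll let it settle, then hand in.

```bash
python3 -m crank '[[[0,-1,0,0,-1],[0,-1,0,0,-1],[0,-1,0,0,-1],[0,-1,0,0,-1],[0,-1,0,0,-1]]]' 45
python3 -c "
from h import *
print(r.close_job())"
```

```text
time: 12.0
ee_pos: [0.5431, 0.2268, 0.0925]
eef_rot: [-0.028, 1.0, 0.0, 0.0]
ft_force: [0.0, -0.4, -6.4]
width: 0.0194
grip_force: 45.0
the job is handed in; nothing more can be done
None
```

The keeper arm is swung open, and the lamp is held still and level by its balance point about 6 cm above its place in the cradle; I handed the job in at 12.0 s, and no verdict was returned.

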